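# Slide a loaded parts tray across the drip gap onto the dock

### The job

Push the aluminium parts tray, with the heavy pulley and the sockets in it, off the steel stand, across the open gap and onto the plywood dock until it sits fully home against the dock's stop bar, its sprung pin pushed in. Keep it sliding on the decks, never lifted, and let neither end sag into the gap: it is nose-heavy, so its tail needs holding down while the nose crosses. Be gentle (never over about 25 N on the tray or the stop), leave the other things on the bench where they are, and let go of the tray at the end.

Things in the scene. Friction and masses are not known exactly. Their poses are not given: they have to be found in the camera images.
- stand: dark steel stand, fixed; flat deck 280 mm long (its x) and 160 mm wide. Origin on the bench under the deck's centre, deck surface 60 mm above it; x points along the lane, the way the tray travels, to the gap. Low side rails (8 mm thick, 14 mm high) leave a lane 126 mm wide centred on y = 0
- stand_edge (a point): middle of the stand's deck edge at the gap, on the deck surface (140 mm from the stand's origin along its x)
- dock: plywood dock, fixed, beyond the gap. Origin at bench level, deck surface 60 mm above it, level with the stand's deck or up to 2 mm lower; x points the way the tray travels, within 1 degree of the stand's x, up to 3 mm out of line sideways. Deck from x = -130 to +150 mm. Side rails 14 mm high leave a lane 121 mm wide centred on y = 0, with flared entry; a ledge lies outside the +y rail
- dock_edge (a point): middle of the dock's deck edge at the gap, on the deck surface; the open gap between stand_edge and this point measures 98 to 108 mm
- home_plunger (a joint): sprung brass pin, 12 mm across, 18 mm above the deck, in the rigid dark steel stop bar (140 mm wide, 34 mm high) across the far end of the dock's lane: 0 = out by 8 mm, 0.008 = flush with the bar, tray home (0.4 to 1.2 N). The bar is clamped with its face anywhere from x = +80 to +114 mm in the dock's frame; its place is not measured and must be felt for (or seen)
- tray: loose aluminium tray 200 x 108 mm, 0.25 kg empty. Origin on its underside at the middle; x points to its nose, the way it travels. Open box from x = +100 (nose) to -50 mm (outer face of the 4 mm rear wall), walls 32 mm high; behind it the 4 mm floor goes on as a bare toe plate to x = -100 mm (tail). The nose's underside turns up 8 mm over its last 16 mm
- tray_nose (a point): at the tray's very front (x = +100 mm, y = 0), at the level of its underside
- toe_plate (a point): centre of the top surface of the toe plate (x = -75 mm, y = 0, 4 mm above the underside), 25 mm behind the outer face of the rear wall; the place to press on and push the wall from
- pulley: loose dark iron pulley, 68 mm across, 20 mm high, 0.4 to 0.58 kg, in the tray's front bay (14 mm high divider at tray x = +4 mm). Origin under its centre. It puts the loaded tray's centre of mass 70 to 78 mm behind the nose, less than the gap: the tray tips in unless held down (2 to 5 N at the toe plate's centre) till its nose lies on the dock
- socket0: loose steel socket, 24 mm across, 26 mm high, standing in the tray's rear bay; origin under its centre
- socket1: second such socket beside it
- spray_can: bystander: spray can 44 mm across, 130 mm high, standing on the dock's ledge outside the lane; origin under its centre
- drip_pan: bystander: flat steel pan 60 x 200 x 22 mm on the bench down in the gap; origin under its centre
- cup: bystander: white cup 76 mm across, 95 mm high, on the bench; origin under its centre
- wrench: bystander: steel wrench lying on the bench on the robot's side of the lane
- oil_bottle: bystander: red bottle 60 mm across, 170 mm high, on the bench beyond the stand; origin under its centre
- flange: bystander: steel flange with a hub, 70 mm across, 35 mm high, on the bench; origin under its centre
- wood_block: bystander: offcut of wood 70 x 40 x 35 mm on the dock's ledge outside the lane; origin under its centre

How it is judged:
By the outcome, as a careful person would: the job done as asked, in the order asked, and still so for the second after the job is handed in, with the robot touching nothing.
It also fails if it takes over 72 s, if anything falls off the work surface, if the arm or the gripper's body presses on something with over 40 N, if the wrist force passes 120 N, or if a joint passes its speed limit or range.

### The arm

A 6-joint arm with a two-finger parallel gripper is mounted at the origin on the work surface. World frame = base frame: x ahead of the robot, y to its left, z up, the work surface at z = 0. Lengths are in mm, angles in degrees, forces in N, time in s.
With the tool pointing down it reaches from about 375 to 900 mm from the base axis. Payload 3.1 kg.
Tool frame: the origin (TCP) lies on the centre line of the jaws, within the pads' length; the fingertips stand 8 mm ahead of it and the grasp point (between the pads) lies 11 mm behind it; z points along the fingers, y is the line along which they close (so a half turn about z gives the same grasp; the last joint's range is limited). The gripper opens to 85 mm and grips with 20 to 120 N. Pads are 22 mm wide; open, the fingers measure 114 mm over their backs; the gripper's body (76 mm by 85 mm) begins 54 mm behind the grasp point. The pads swing forward as they close: fully open they stand 13 mm farther back than shut.
Start: joints at [-85.743, 30.224, 82.088, -0, 67.689, -10.227], TCP at [156.347, -605.105, 239.31] pointing down, gripper open.
Joint ranges: [-176.69, 176.69], [-43.24, 126.21], [12.49, 139.97], [-82, 262], [0, 151.66], [-163.58, 163.58]. Speed limits (degrees/s): [159.86, 159.86, 180, 180, 180, 180].

### API

Orientations are given as a 3x3 rotation matrix whose columns are the frame's x, y, z axes.
In Python, from bench import sensors, eyes, r gives the robot as it stands. The module is installed in compiled form; this text tells all that it offers.
- The arm moves only by the shell command python3 -m jog 'ROWS' [OPENING]. ROWS is text: rows parted by semicolons, each of 6 numbers parted by spaces: the shift along the tool's x, y, z in mm, then the turn, a rotation vector about the tool's x, y, z in degrees. A call has 1 to 8 rows; each row shifts and turns the commanded pose from where the row before left it, along the tool's axes as they then stand; what a row does not reach is not made up. A row lasts 1/8 s, in which the tool goes at most 62.5 mm and 10.7 degrees, less where a joint would pass 70% of its speed; a pose out of reach is approached as far as the arm can. A call is refused whole if a number of a shift passes 62.5 or a number of a turn 10.7, either way. A call with a gripper value outside its range is refused whole. OPENING is the closure, from 0 (fully open) to 1 (shut), set as the call begins (- or left out, the last holds). The fingers move at their own pace and stop on an object; the grip force is fixed at half the most. Time passes only in rows, so rows that do not move let the fingers close. It gives the time, the measured TCP pose, the force, the opening and the grip force at its end, in the units of the state.
- sensors.state(): the state, without advancing time (a new reading comes with each control period).
- eyes.capture(name): name is "scene" or "top"; returns a dict with "pixels" (384x512x3 uint8, red, green, blue), "mtx" (3x3 intrinsics, pixels), "camera_from_world" (4x4, takes a point from world to camera coordinates). Camera axes: x right, y down, z forward; pixel columns grow to the right and rows downward; lengths in mm; the calibration is good to about 2 mm. A picture is of the moment at which its call begins. There is no depth.
- r.job_done(): hands the job in; it is judged then, once.
Trained networks look in a picture, given as the dict that the camera call returned (one of the last four; its "shot" number tells which), for a name from the list of things; names that differ only in an ending like _2 or _b are one class to them, and where a whole thing is asked for, a point or a joint stands for the part that bears it (a point fixed in the world has none). Each returns a list of dicts, best first, with "confidence" (0 to 1); they miss things now and then, are a little off and sometimes report something else, mostly with a low value. They report only what shows in the picture. A call takes as long as a camera call.
- eyes.recognise(picture, query): "uv" ([column, row] in pixels, amid what is visible of it).
- eyes.tip_of(picture, query): "uv" ([column, row] in pixels: a listed point, or the origin of a listed thing).
The state is a dict: "clock": time; "joint_pos": joint angles; "qd": joint speeds; "tau": joint torques, N m; "tool_pos": TCP position; "tcp_rot": TCP orientation; "ft_force": force on the tool from outside, world axes, zero at the start; "wrist_torque": the same for the moment, N m; "finger_gap": finger opening in mm; "gripper_force": force on a finger pad.
Only numpy, scipy, OpenCV 4.12 (cv2) and the standard library are available. Lean on these libraries where they do the work, as an engineer would, in place of code of your own. Each camera call takes 0.05 s, during which the arm holds its last target. There are 200 camera calls.

## Working session

There is one attempt and no reset: what is moved stays moved. The work goes in short steps, Python scripts to look and compute and a shell command to move; the robot and the scene stay as the last step left them, time stands still between calls to the robot, and variables do not carry over. Pictures are saved under pics/ and viewed, at most 10 in all, crops included, and the job is handed in when it is done.

```bash
mkdir -p pics; cat > h.py <<'E'
import numpy as np, cv2
from bench import sensors, eyes, r
def P(c): return np.array(c["mtx"])@np.array(c["camera_from_world"])[:3]
def ray(c,uv,z):
    M=P(c); u,v=uv
    A=np.array([M[0]-u*M[2],M[1]-v*M[2]])
    return np.linalg.solve(A[:,:2],-(A[:,2]*z+A[:,3]))
def tri(cs,uvs):
    A=[]
    for c,(u,v) in zip(cs,uvs):
        M=P(c); A+= [M[0]-u*M[2],M[1]-v*M[2]]
    A=np.array(A); A/=np.linalg.norm(A[:,:3],axis=1)[:,None]
    return np.linalg.lstsq(A[:,:3],-A[:,3],rcond=None)[0]
def proj(c,X):
    p=P(c)@np.append(X,1); return p[:2]/p[2]
def save(c,n): cv2.imwrite("pics/"+n,c["pixels"][:,:,::-1])
E
python3 - <<'E'
from h import *
np.set_printoptions(precision=1,suppress=True)
s=eyes.capture("scene");t=eyes.capture("top")
save(s,"s0.png");save(t,"t0.png")
for q in ["stand","stand_edge","dock","dock_edge","tray","tray_nose","toe_plate","pulley","home_plunger","spray_can","wood_block","cup","oil_bottle","wrench"]:
    a=eyes.tip_of(s,q);b=eyes.tip_of(t,q)
    o=[q]
    for d in (a,b): o.append((np.round(d[0]["uv"],1),round(d[0]["confidence"],2)) if d else None)
    if a and b: o.append(tri([s,t],[a[0]["uv"],b[0]["uv"]]))
    print(*o)
st=sensors.state();print(st)
E
```

```text
stand (array([313.9, 258.1]), 0.57) None
stand_edge (array([285.7, 201.4]), 0.55) (array([236.2, 214.9]), 0.63) [525.6  90.2  57.8]
dock (array([241.7, 158.9]), 0.65) (array([322.7, 211.6]), 0.73) [ 539.7 -139.6   -3.2]
dock_edge (array([267.5, 171.9]), 0.95) (array([276.1, 213.9]), 0.84) [526.6 -10.2  65.5]
tray (array([320.4, 248.2]), 0.74) (array([174.3, 219.4]), 0.87) [516.3 244.5  60.2]
tray_nose (array([296.3, 216.7]), 0.57) (array([213.7, 212.8]), 0.81) [529.5 147.   67.8]
toe_plate (array([342.4, 273.1]), 0.88) (array([147.8, 217.9]), 0.61) [513.8 315.7  63.1]
pulley (array([312.3, 236.5]), 0.56) (array([192.5, 218.4]), 0.75) [516.3 202.5  50.5]Traceback (most recent call last):
  File "<stdin>", line 6, in <module>
ValueError: it knows: cup, dock, dock_edge, drip_pan, flange, oil_bottle, pulley, socket, spray_can, stand, stand_edge, toe_plate, tray, tray_nose, wood_block, wrench
```

```bash
python3 - <<'E'
from h import *
np.set_printoptions(precision=3,suppress=True)
s=eyes.capture("scene");t=eyes.capture("top")
a=np.hstack([s["pixels"][100:340,100:500],t["pixels"][120:360,90:490]])
cv2.imwrite("pics/a.png",a[:,:,::-1])
for q in ["spray_can","wood_block","cup","oil_bottle","wrench","flange"]:
    a=eyes.tip_of(s,q);b=eyes.tip_of(t,q)
    o=[q]
    for d in (a,b): o.append((np.round(d[0]["uv"],1),round(d[0]["confidence"],2)) if d else None)
    if a and b: o.append(tri([s,t],[a[0]["uv"],b[0]["uv"]]))
    print(*o)
st=sensors.state();print(st)
for c in (s,t):
  T=np.array(c["camera_from_world"]);print(-T[:3,:3].T@T[:3,3])
E
```

```text
spray_can (array([195.9, 148.6]), 0.65) (array([341.5, 168.6]), 0.95) [ 652.218 -183.156   49.101]
wood_block (array([211.2, 169.2]), 0.82) (array([302. , 166.8]), 0.72) [650.856 -76.698  71.218]
cup (array([246.3, 274.4]), 0.97) (array([198.7, 158.7]), 0.71) [684.233 198.931   3.697]
oil_bottle (array([273.4, 314.9]), 0.81) (array([160. , 156.8]), 0.87) [681.134 308.766   8.249]
wrench (array([349.6, 234.4]), 0.86) (array([193.1, 260.6]), 0.91) [405.045 206.953 -11.151]
flange (array([209.6, 229.8]), 0.66) (array([251.5, 148.2]), 0.85) [713.675  54.437  12.354]
{'clock': 1.6, 'joint_pos': array([-85.744,  30.226,  82.089,   0.002,  67.689, -10.227]), 'qd': array([ 0.073,  0.036,  0.027,  0.056,  0.001, -0.093]), 'tau': array([ -0.   , -44.231, -17.842,  -0.   ,   0.001,  -0.   ]), 'tool_pos': array([ 156.342, -605.099,  239.281]), 'tcp_rot': array([[ 0.968,  0.25 ,  0.   ],
       [ 0.25 , -0.968,  0.   ],
       [ 0.   , -0.   , -1.   ]]), 'ft_force': array([-0.186, -0.538, -0.339]), 'wrist_torque': array([-0.029, -0.015,  0.038]), 'gripper_force': 0.0, 'finger_gap': 85.60748276907182}
[879.683 616.964 882.885]
[ 443.467   37.596 1141.035]
```

View pics/a.png

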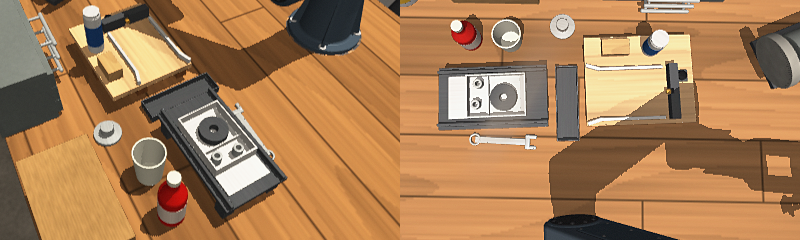

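View pics/t0.png

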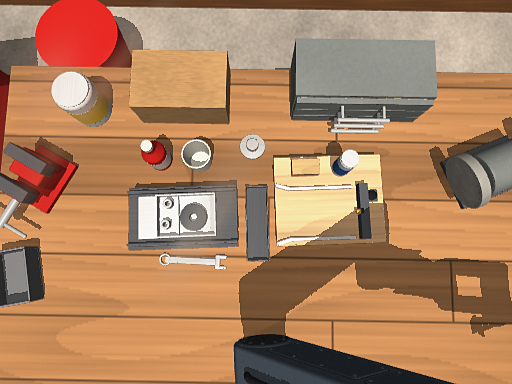

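The pictures show the tray on the stand at left (top view: tray cols 138–215, row ~216). The gap and drip pan are at col ~257, and the dock is at cols 275–383 with its stop-bar face near col 357. The travel direction is about world −y. I'll enlarge the top view to get the lane angle and the bar position.

```bash
python3 - <<'E'
from h import *
t=eyes.capture("top");s=eyes.capture("scene")
im=cv2.resize(t["pixels"][145:275,120:386],None,fx=3,fy=3,interpolation=cv2.INTER_CUBIC)
cv2.imwrite("pics/tz.png",im[:,:,::-1])
for n,uv,z in [("seg",(238,216),60)]: print(ray(t,uv,z))
E
```

```text
[521.97680506  85.85552963]
```

View pics/tz.png

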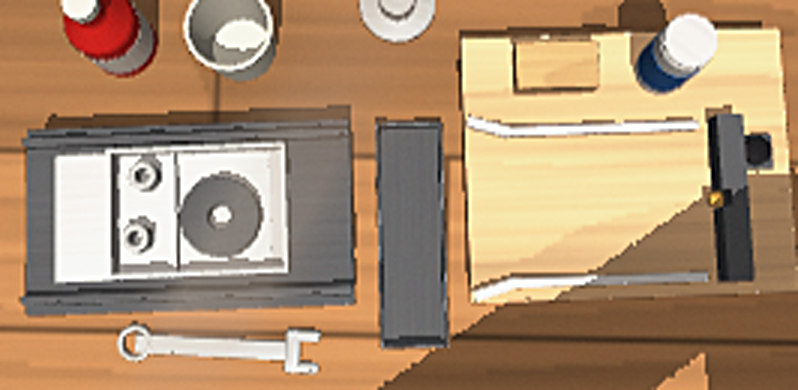

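The crop shows the tray tail edge at crop x≈55 and its rear wall at x≈113. The stand edge is at x≈354, the dock edge at x≈462–470, and the bar's top edge runs (708,115)–(720,280) with the brass pin at (715,198). The lane is tilted about 2–3° from −y.

```bash
python3 - <<'E'
from h import *
np.set_printoptions(precision=1,suppress=True)
t=eyes.capture("top")
def g(x,y,z): return ray(t,(x/3+120-.33,y/3+145-.33),z)
for n,L in dict(railU=[(30,132,74),(348,121,74)],railL=[(25,298,74),(355,292,74)],tail=[(55,155,64),(55,282,64)],
 wall=[(112,150,92),(115,272,92)],nose=[(285,143,92),(288,270,92)],stedge=[(350,118,60),(355,298,60)],dkedge=[(460,32,60),(471,300,60)],
 drU=[(500,132,74),(696,125,74)],drL=[(520,285,74),(706,275,74)],bar=[(708,115,94),(720,280,94)],pin=[(711,198,78),(720,198,78)]).items():
    a=g(*L[0]);b=g(*L[1]);d=b-a
    print(n,a,b,"len",np.hypot(*d).round(1),"ang",np.degrees(np.arctan2(d[1],d[0])).round(1))
E
python3 -m jog '62 0 0 0 0 -10.7; 62 0 0 0 0 -10.7; 62 0 0 0 0 -10.7; 62 0 0 0 0 -10.7'
```

```text
railU [586.  364.2] [600.3  93.1] len 271.5 ang -87.0
railL [445.6 360.2] [455.5  83.7] len 276.7 ang -87.9
tail [567.8 344.6] [459.5 338.5] len 108.5 ang -176.8
wall [569.6 289.1] [468.2 281.6] len 101.7 ang -175.7
nose [578.1 144.5] [472.4 138.7] len 105.9 ang -176.9
stedge [605.   92.1] [450.6  84.2] len 154.6 ang -177.0
dkedge [682.7  -2.1] [450.7 -14.3] len 232.3 ang -177.0
drU [593.1 -36.8] [ 602.1 -203.9] len 167.4 ang -86.9
drL [463.8 -54.6] [ 475.  -210.7] len 156.5 ang -85.9
bar [ 607.8 -209.6] [ 470.5 -217.5] len 137.5 ang -176.7
pin [ 539.5 -214.9] [ 539.7 -222.4] len 7.6 ang -89.0
clock: 2.25
tool_pos: [367.2, -481.3, 239.3]
tcp_rot: [[0.535, 0.845, 0.001], [0.845, -0.535, -0.001], [-0.0, 0.001, -1.0]]
ft_force: [0.1, 0.7, -0.3]
finger_gap: 85.6
gripper_force: 0.0
```

```bash
python3 -m jog '62 0 0 0 0 -10.7; 62 0 0 0 0 -10.7; 62 0 0 0 0 -10.7; 62 0 0 0 0 -3.2; 62 20 0 0 0 0; 62 20 0 0 0 0; 62 20 0 0 0 0; 62 20 0 0 0 0' 0.4
```

```text
clock: 3.25
tool_pos: [501.4, -6.4, 239.7]
tcp_rot: [[-0.045, 0.999, 0.001], [0.999, 0.045, -0.0], [-0.0, 0.001, -1.0]]
ft_force: [1.1, -0.1, -0.4]
finger_gap: 51.2
gripper_force: 0.0
```

```bash
python3 -m jog '54 5 0 0 0 -0.4; 54 5 0 0 0 0; 54 5 0 0 0 0; 54 5 0 0 0 0; 54 5 0 0 0 0; 54 6 0 0 0 0; 0 0 60 0 0 0; 0 0 60 0 0 0'; python3 -m jog '0 0 10 0 0 0; 0 0 10 0 0 0; 0 0 0 0 0 0'
python3 - <<'E'
from h import *
s=eyes.capture("scene");st=sensors.state();print(st["tool_pos"],st["ft_force"])
im=cv2.resize(s["pixels"][180:320,250:420],None,fx=4,fy=4,interpolation=cv2.INTER_CUBIC)
cv2.imwrite("pics/b.png",im[:,:,::-1])
E
```

```text
clock: 4.25
tool_pos: [516.0, 318.5, 118.9]
tcp_rot: [[-0.054, 0.999, 0.004], [0.999, 0.054, 0.001], [0.001, 0.004, -1.0]]
ft_force: [0.0, -0.2, 0.2]
finger_gap: 51.0
gripper_force: 0.0
clock: 4.62
tool_pos: [516.6, 317.1, 100.8]
tcp_rot: [[-0.052, 0.999, 0.003], [0.999, 0.052, 0.001], [0.001, 0.003, -1.0]]
ft_force: [-0.7, -0.5, -0.5]
finger_gap: 51.2
gripper_force: 0.0
[516.79254158 317.21341159 101.22389623] [-0.76982225  0.16356813 -0.75788579]
```

View pics/b.png

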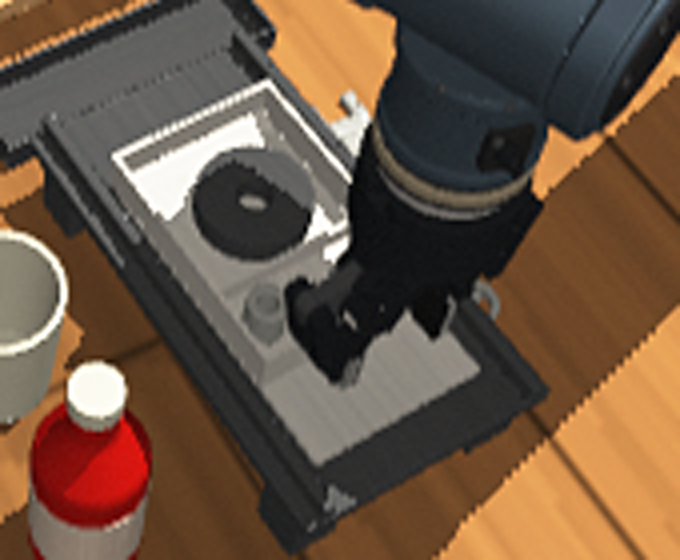

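The fingers hover over the toe plate (crop ~350,370), behind the rear wall, with the bottle and cup well clear. Now I'll descend gently.

```bash
python3 -m jog '0 0 10 0 0 0; 0 0 8 0 0 0; 0 0 4 0 0 0; 0 0 0 0 0 0'; python3 -m jog '0 0 2 0 0 0; 0 0 0 0 0 0'|grep -E 'pos|force:';python3 -m jog '0 0 2 0 0 0; 0 0 0 0 0 0'|grep -E 'pos|force:'; python3 -m jog '0 0 1 0 0 0; 0 0 0 0 0 0'|grep -E 'pos|force:'
```

```text
clock: 5.18
tool_pos: [515.0, 316.8, 76.8]
tcp_rot: [[-0.052, 0.999, -0.001], [0.999, 0.052, -0.0], [-0.0, -0.001, -1.0]]
ft_force: [-0.5, -0.1, 0.6]
finger_gap: 51.2
gripper_force: 0.0
tool_pos: [515.3, 316.9, 75.3]
ft_force: [0.3, 0.5, 0.5]
gripper_force: 0.0
tool_pos: [515.2, 316.9, 73.2]
ft_force: [-0.5, 0.4, -0.2]
gripper_force: 0.0
tool_pos: [515.3, 316.9, 72.3]
ft_force: [0.6, -1.0, 0.0]
gripper_force: 0.0
```

```bash
for i in 1; do python3 -m jog '0 0 1 0 0 0; 0 0 0 0 0 0'|grep -E 'pos|ft_'; python3 -m jog '0 0 1 0 0 0; 0 0 0 0 0 0'|grep -E 'pos|ft_'; python3 -m jog '0 0 1 0 0 0; 0 0 0 0 0 0'|grep -E 'pos|ft_'; done
```

```text
tool_pos: [515.3, 316.9, 71.2]
ft_force: [0.2, 0.5, -0.1]
tool_pos: [515.2, 316.9, 70.2]
ft_force: [-0.6, 0.1, 0.1]
tool_pos: [515.3, 316.9, 69.2]
ft_force: [-0.1, -0.2, 0.2]
```

```bash
python3 -m jog '0 0 1 0 0 0; 0 0 0 0 0 0'|grep -E 'pos|ft_'; python3 -m jog '0 0 0.5 0 0 0; 0 0 0 0 0 0'|grep -E 'pos|ft_'
```

```text
tool_pos: [515.4, 316.9, 68.8]
ft_force: [-0.8, -1.0, 4.0]
tool_pos: [515.4, 316.9, 68.8]
ft_force: [-1.9, -0.2, 6.9]
```

```bash
python3 -m jog '-3 0 0 0 0 0; -3 0 0 0 0 0; -3 0 0 0 0 0; -2 0 0 0 0 0; -2 0 0 0 0 0; -2 0 0 0 0 0'|grep -E 'pos|ft_'; python3 -m jog '-3 0 0 0 0 0; -3 0 0 0 0 0;-3 0 0 0 0 0; -3 0 0 0 0 0'|grep -E 'pos|ft_'
python3 - <<'E'
from h import *
t=eyes.capture("top");s=eyes.capture("scene")
np.set_printoptions(precision=1,suppress=True)
for q in ["tray_nose","tray"]:
    for c,z in((t,60),(s,60)):
        a=eyes.tip_of(c,q)
        if a: print(q,a[0]["confidence"],ray(c,a[0]["uv"],z))
im=cv2.resize(s["pixels"][180:320,250:420],None,fx=4,fy=4,interpolation=cv2.INTER_CUBIC)
cv2.imwrite("pics/c.png",im[:,:,::-1])
E
```

```text
tool_pos: [517.3, 303.6, 68.9]
ft_force: [0.7, 4.6, 4.6]
tool_pos: [518.0, 292.7, 68.9]
ft_force: [0.6, 8.6, 4.3]
tray_nose 0.64 [525.4 141.8]
tray_nose 0.8 [528.8 139. ]
tray 0.76 [519.1 233.6]
tray 0.71 [524.5 231.7]
```

```bash
python3 -m jog '-4 0 0.4 0 0 0; -4 0 0.4 0 0 0; -5 0 0 0 0 0; -5 0 0 0 0 0; -5 0 0 0 0 0'|grep -E 'pos|ft_'; python3 -m jog '-5 0 0 0 0 0; -5 0 0 0 0 0;-5 0 0 0 0 0; -5 0 0 0 0 0'|grep -E 'pos|ft_'
```

```text
tool_pos: [519.8, 270.5, 68.9]
ft_force: [-0.0, 10.8, 8.2]
tool_pos: [520.8, 250.4, 68.9]
ft_force: [-0.7, 11.1, 8.3]
```

View pics/c.png

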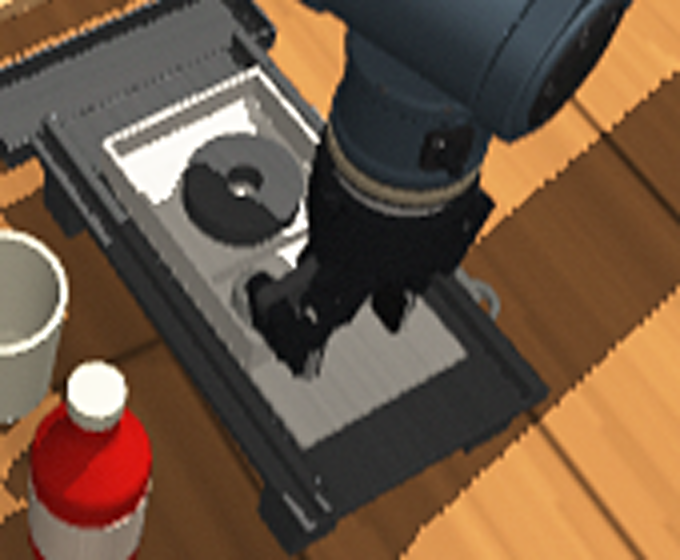

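The tray has moved forward square in its lane, with the fingers against the rear wall (crop ~290,330). I'll keep pushing and holding the tail down.

```bash
python3 -m jog '-5 0 0 0 0 0; -5 0 0 0 0 0; -5 0 0 0 0 0; -5 0 0 0 0 0; -5 0 0 0 0 0; -5 0 0 0 0 0; -5 0 0 0 0 0; -5 0 0 0 0 0'|grep -E 'pos|ft_'; python3 -m jog '-5 0 0 0 0 0; -5 0 0 0 0 0; -5 0 0 0 0 0; -5 0 0 0 0 0; -5 0 0 0 0 0'|grep -E 'pos|ft_'
```

```text
tool_pos: [522.8, 210.3, 68.9]
ft_force: [-0.3, 10.9, 10.2]
tool_pos: [523.9, 185.3, 68.9]
ft_force: [-0.5, 11.4, 11.0]
```

```bash
python3 -m jog '-5 0 -0.2 0 0 0; -5 0 0 0 0 0; -5 0 0 0 0 0; -5 0 0 0 0 0; -5 0 0 0 0 0'|grep -E 'pos|ft_'; python3 -m jog '-5 0 0 0 0 0; -5 0 0 0 0 0; -5 0 0 0 0 0; -5 0 0 0 0 0'|grep -E 'pos|ft_'
python3 - <<'E'
from h import *
t=eyes.capture("top");s=eyes.capture("scene")
np.set_printoptions(precision=1,suppress=True)
for q in ["tray_nose","tray","stand_edge","dock_edge"]:
    for c,z in((t,60),(s,60)):
        a=eyes.tip_of(c,q)
        if a: print(q,a[0]["confidence"],ray(c,a[0]["uv"],z))
a=cv2.resize(s["pixels"][120:260,210:370],(520,455),interpolation=cv2.INTER_CUBIC)
cv2.imwrite("pics/d.png",a[:,:,::-1])
E
```

```text
tool_pos: [524.9, 160.2, 68.9]
ft_force: [-0.5, 12.1, 9.7]
tool_pos: [525.9, 140.2, 68.9]
ft_force: [-1.1, 12.7, 10.5]
tray_nose 0.72 [530.1 -25.6]
tray_nose 0.68 [690.1 229.1]
tray 0.71 [528.   77.5]
tray 0.88 [536.3  82. ]
dock_edge 0.73 [526.9  -2.7]
dock_edge 0.87 [522.9 -15.8]
```

View pics/d.png

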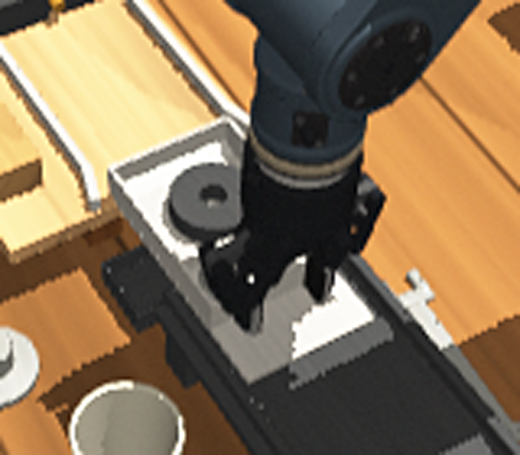

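The nose (crop ~165,160) is level and entering the dock between the flares. I'll push a bit further on, then ease off the press.

```bash
python3 -m jog '-5 0 -0.3 0 0 0; -5 0 -0.2 0 0 0; -5 0 0 0 0 0; -5 0 0 0 0 0'|grep -E 'pos|ft_'; python3 -m jog '-4 0 0 0 0 0; 0 0 -0.4 0 0 0; 0 0 -0.4 0 0 0; 0 0 0 0 0 0'|grep -E 'pos|ft_'
```

```text
tool_pos: [526.5, 119.9, 69.0]
ft_force: [-0.1, 10.7, 10.0]
tool_pos: [526.6, 114.8, 69.0]
ft_force: [0.9, 5.7, 3.6]
```

```bash
python3 -m jog '1.5 0 0 0 0 0; 0 0 -1 0 0 0; 0 0 -3 0 0 0; 0 0 0 0 0 0'|grep -E 'pos|ft_'; python3 -m jog '-4 0 0 0 0 0; -4 0 0 0 0 0; -4 0 0 0 0 0; -4 0 0 0 0 0; -4 0 0 0 0 0'|grep -E 'pos|ft_'; python3 -m jog '-5 0 0 0 0 0; -5 0 0 0 0 0; -5 0 0 0 0 0; -5 0 0 0 0 0; -5 0 0 0 0 0'|grep -E 'pos|ft_'
```

```text
tool_pos: [525.2, 114.7, 72.4]
ft_force: [-0.4, 1.4, 0.4]
tool_pos: [526.7, 94.2, 72.3]
ft_force: [-0.5, 3.0, -2.3]
tool_pos: [528.2, 69.4, 72.5]
ft_force: [-0.5, 3.7, -2.9]
```

```bash
python3 -m jog '3 0 0 0 0 0; 0 0 0 0 0 0'|grep -E 'pos|rot|ft_'
python3 - <<'E'
from h import *
s=eyes.capture("scene")
a=cv2.resize(s["pixels"][110:230,200:340],(700,600),interpolation=cv2.INTER_CUBIC)
cv2.imwrite("pics/e.png",a[:,:,::-1])
E
```

```text
tool_pos: [528.6, 72.4, 72.9]
tcp_rot: [[-0.053, 0.999, 0.001], [0.999, 0.053, -0.001], [-0.001, 0.001, -1.0]]
ft_force: [0.1, -0.5, 0.2]
```

View pics/e.png

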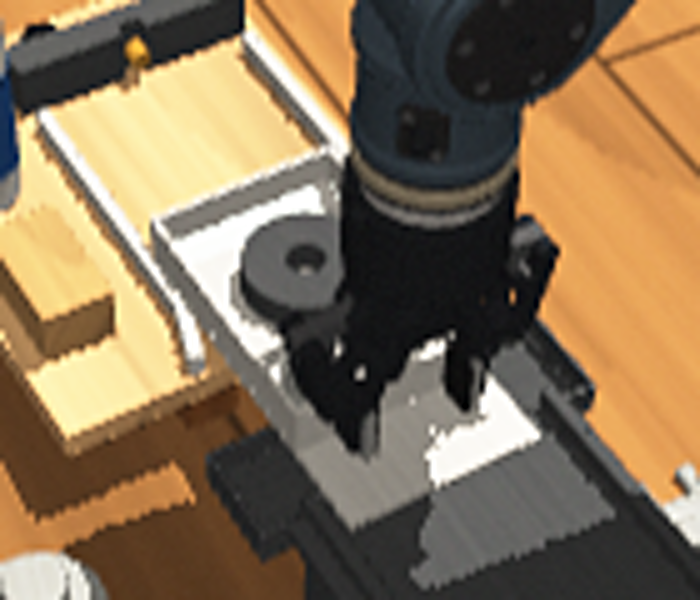

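The tray nose is between the dock rails (crop ~155–340, 150–230), nearly level, with the tail still on the stand. The brass pin and bar are visible ahead. The vertical drag came from touching the wall while the tool was still rising, so I'll resume the push.

```bash
python3 -m jog '-3 0 0 0 0 0; -4 0 0 0 0 0; -4 0 0 0 0 0; -4 0 0 0 0 0; -4 0 0 0 0 0'|grep -E 'pos|ft_'; python3 -m jog '-4 0 0 0 0 0; -4 0 0 0 0 0; -4 0 0 0 0 0; -4 0 0 0 0 0; -4 0 0 0 0 0'|grep -E 'pos|ft_'
```

```text
tool_pos: [528.8, 54.9, 72.7]
ft_force: [-0.6, 6.0, 1.3]
tool_pos: [529.6, 34.8, 72.6]
ft_force: [1.3, 6.5, 0.9]
```

```bash
python3 -m jog '-4 0 0 0 0 0; -4 0 0 0 0 0; -4 0 0 0 0 0; -4 0 0 0 0 0; -4 0 0 0 0 0; -4 0 0 0 0 0; -4 0 0 0 0 0; -4 0 0 0 0 0'|grep -E 'pos|ft_'; python3 -m jog '-4 0 0 0 0 0; -4 0 0 0 0 0; -4 0 0 0 0 0; -4 0 0 0 0 0; -4 0 0 0 0 0; -4 0 0 0 0 0;-4 0 0 0 0 0'|grep -E 'pos|ft_'
```

```text
tool_pos: [531.1, 2.9, 72.5]
ft_force: [0.6, 6.1, 1.3]
tool_pos: [532.4, -24.9, 72.5]
ft_force: [0.7, 5.8, 2.1]
```

```bash
python3 -m jog '-3 0 0 0 0 0; -3 0 0 0 0 0; -3 0 0 0 0 0; -3 0 0 0 0 0; -2 0 0 0 0 0'|grep -E 'pos|ft_'; python3 -m jog '-2 0 0 0 0 0; -2 0 0 0 0 0'|grep -E 'pos|ft_';  python3 -m jog '-2 0 0 0 0 0; -2 0 0 0 0 0'|grep -E 'pos|ft_'
python3 - <<'E'
from h import *
s=eyes.capture("scene")
a=cv2.resize(s["pixels"][100:200,190:310],(720,600),interpolation=cv2.INTER_CUBIC)
cv2.imwrite("pics/f.png",a[:,:,::-1])
E
```

```text
tool_pos: [533.1, -38.8, 72.5]
ft_force: [-0.4, 6.7, 1.4]
tool_pos: [533.3, -42.7, 72.5]
ft_force: [-0.4, 6.4, 2.1]
tool_pos: [533.5, -46.7, 72.6]
ft_force: [-0.7, 7.1, 2.1]
```

View pics/f.png

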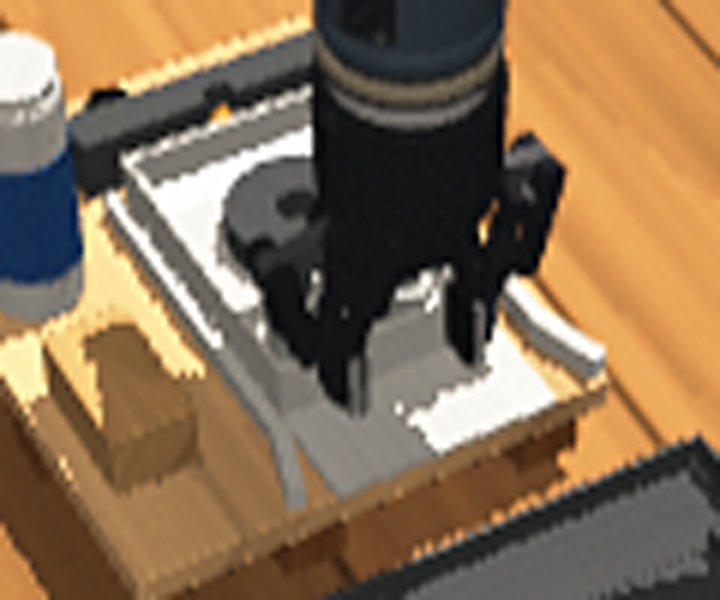

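The nose is just short of the bar, with the pin still visible (crop 222,110). The pushes are small from here.

```bash
for k in 1; do python3 -m jog '-1.5 0 0 0 0 0; -1.5 0 0 0 0 0'|grep -E 'pos|ft_'; python3 -m jog '-1.5 0 0 0 0 0'|grep -E 'pos|ft_'; python3 -m jog '-1.5 0 0 0 0 0'|grep -E 'pos|ft_'; python3 -m jog '-1.5 0 0 0 0 0'|grep -E 'pos|ft_'; done
```

```text
tool_pos: [533.6, -49.6, 72.5]
ft_force: [-0.5, 7.0, 1.8]
tool_pos: [533.7, -51.1, 72.5]
ft_force: [-0.2, 6.9, 2.5]
tool_pos: [533.7, -52.5, 72.5]
ft_force: [-0.1, 7.6, 1.7]
tool_pos: [533.8, -53.9, 72.5]
ft_force: [0.1, 6.6, 2.8]
```

```bash
python3 -m jog '-1 0 0 0 0 0'|grep -E 'pos|ft_'; python3 -m jog '-1 0 0 0 0 0'|grep -E 'pos|ft_'
```

```text
tool_pos: [533.8, -54.9, 72.5]
ft_force: [-0.4, 7.5, 2.5]
tool_pos: [533.9, -55.9, 72.5]
ft_force: [-0.4, 7.3, 2.4]
```

```bash
python3 -m jog '-1 0 0 0 0 0'|grep -E 'pos|ft_'; python3 -m jog '-1 0 0 0 0 0'|grep -E 'pos|ft_'; python3 -m jog '-1 0 0 0 0 0'|grep -E 'pos|ft_'
```

```text
tool_pos: [533.9, -56.8, 72.5]
ft_force: [-0.1, 7.3, 1.0]
tool_pos: [534.0, -57.8, 72.5]
ft_force: [-0.4, 8.0, 2.6]
tool_pos: [534.0, -58.7, 72.5]
ft_force: [-0.4, 7.8, 2.3]
```

```bash
python3 -m jog '-1 0 0 0 0 0'|grep -E 'pos|ft_'; python3 -m jog '-1 0 0 0 0 0'|grep -E 'pos|ft_'
```

```text
tool_pos: [534.1, -59.7, 72.5]
ft_force: [-0.1, 9.8, 3.3]
tool_pos: [534.1, -59.7, 72.6]
ft_force: [0.7, 13.3, 3.6]
```

```bash
python3 -m jog '-0.6 0 0 0 0 0; 0 0 0 0 0 0; 0 0 0 0 0 0'|grep -E 'pos|ft_'; python3 -m jog '3 0 0 0 0 0; 5 0 0 0 0 0; 0 0 -30 0 0 0; 0 0 -50 0 0 0; 50 0 -50 0 0 0; 60 0 0 0 0 0; 60 0 0 0 0 0'|grep -E 'pos|ft_'
python3 - <<'E'
from h import *
s=eyes.capture("scene");t=eyes.capture("top")
np.set_printoptions(precision=1,suppress=True)
a=eyes.tip_of(t,"tray_nose");print(a and ray(t,a[0]["uv"],60))
a=cv2.resize(s["pixels"][100:200,190:310],(480,400),interpolation=cv2.INTER_CUBIC)
b=cv2.resize(t["pixels"][170:250,300:364],(320,400),interpolation=cv2.INTER_CUBIC)
cv2.imwrite("pics/g.png",np.hstack([a,b])[:,:,::-1])
E
```

```text
tool_pos: [534.0, -59.7, 72.5]
ft_force: [1.4, 13.7, 2.7]
tool_pos: [526.9, 109.6, 197.8]
ft_force: [0.0, 0.9, 0.1]
[527.9  86.3]
```

View pics/g.png

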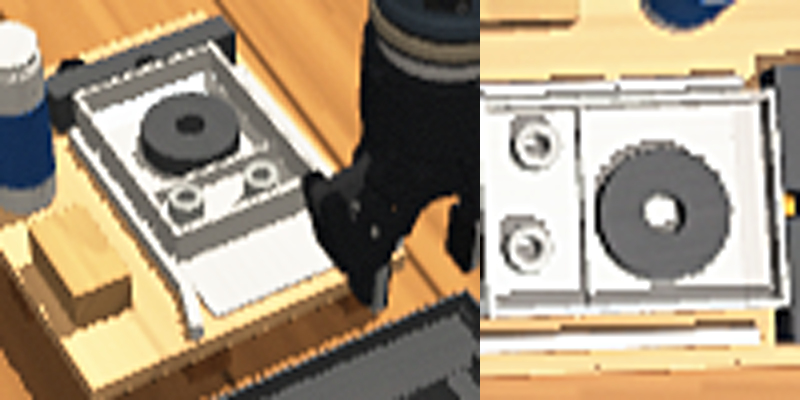

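The tray sits level on the dock against the bar, but a speck of brass still shows in the top view at (788,205) of the composite. I'll check numerically whether the pin is out.

```bash
python3 - <<'E'
from h import *
np.set_printoptions(precision=1,suppress=True)
s=eyes.capture("scene");t=eyes.capture("top")
for n,c in(("s0",s),("t0",t)):
    o=cv2.imread(f"pics/{n}.png")[:,:,::-1]
    for im in(o,c["pixels"]):
        h=cv2.cvtColor(np.ascontiguousarray(im),cv2.COLOR_RGB2HSV)
        m=(h[...,0]>15)&(h[...,0]<30)&(h[...,1]>200)&(h[...,2]>110)
        p=proj(c,(540,-216,78)).astype(int)
        v,u=np.nonzero(m[p[1]-12:p[1]+12,p[0]-12:p[0]+12]); print(n,p,list(zip(u+p[0]-12,v+p[1]-12)))
    print()
for y in(209,210,211,212,214): print(y,t["pixels"][y,350:366].tolist())
for X in [(540,-214,94),(540,-222,94),(540,-221,92),(540,-217,92)]: print(X,proj(t,X),proj(s,X))
a=cv2.resize(t["pixels"][180:245,335:375],(400,600),interpolation=cv2.INTER_NEAREST)
b=cv2.resize(s["pixels"][98:138,198:258],(400,600)[::1],interpolation=cv2.INTER_NEAREST)
cv2.imwrite("pics/h.png",np.hstack([a,b])[:,:,::-1])
E
```

```text
s0 [227 120] []
s0 [227 120] []

t0 [357 210] []
t0 [357 210] []

209 [[255, 255, 255], [252, 250, 245], [244, 240, 233], [245, 240, 236], [243, 238, 233], [249, 245, 241], [255, 255, 255], [87, 82, 77], [57, 54, 54], [254, 255, 255], [255, 238, 186], [198, 134, 44], [143, 100, 42], [0, 4, 14], [118, 119, 122], [111, 112, 112]]
210 [[255, 255, 255], [255, 254, 249], [245, 240, 234], [245, 241, 236], [243, 239, 232], [248, 244, 240], [255, 255, 255], [121, 115, 109], [56, 54, 54], [194, 196, 195], [255, 250, 200], [253, 186, 70], [255, 206, 87], [0, 1, 15], [117, 116, 121], [111, 110, 111]]
211 [[189, 183, 178], [255, 255, 254], [245, 241, 235], [245, 242, 237], [242, 238, 232], [248, 243, 238], [255, 255, 255], [132, 125, 120], [53, 50, 50], [196, 196, 196], [255, 255, 222], [255, 219, 85], [255, 239, 102], [0, 0, 15], [111, 110, 115], [111, 108, 111]]
212 [[193, 189, 181], [255, 255, 255], [245, 240, 234], [245, 242, 236], [243, 238, 233], [247, 243, 237], [255, 255, 254], [183, 176, 169], [54, 51, 51], [196, 196, 193], [255, 255, 255], [252, 181, 62], [255, 203, 83], [8, 11, 25], [86, 86, 91], [112, 111, 112]]
214 [[252, 248, 242], [255, 255, 255], [242, 238, 232], [246, 242, 237], [244, 239, 235], [246, 241, 237], [255, 255, 252], [181, 174, 166], [55, 51, 49], [193, 190, 183], [255, 255, 255], [85, 89, 96], [106, 110, 114], [113, 115, 117], [112, 112, 113], [112, 111, 112]]
(540, -214, 94) [357.8 209.9] [227.8 116.7]
(540, -222, 94) [361.1 210. ] [226.6 115. ]
(540, -221, 92) [360.5 210. ] [226.8 115.8]
(540, -217, 92) [358.9 210. ] [227.4 116.6]
```

View pics/h.png

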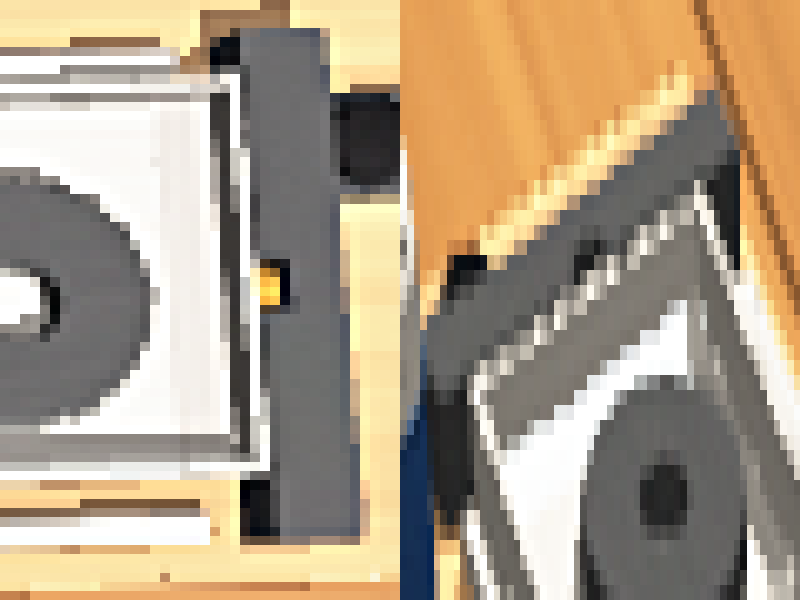

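The nose wall lies against the bar's full width in both views. The brass shows only inside the slot in the bar's top (left image ~270,285), so the pin is pushed in. The gripper is well clear, so I'm handing in.

```bash
python3 -c "
from h import *
print(sensors.state()['clock']);print(r.job_done())"
```

```text
23.45
the job is handed in; nothing more can be done
None
```

The tray is across the gap and home against the dock's stop bar with its pin pushed in. The gripper is clear, contact stayed at or under about 17 N in the readings, and the job was handed in at 23.5 s; for about 2 cm of the crossing, wall friction pulled up on the tail with up to 3 N, but the pictures show no lift or sag.

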